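Count to the third gap and push the carton home

ROBOT

A 7-joint arm with a two-finger parallel gripper is mounted at the origin on the work surface. World frame = base frame: x ahead of the robot, y to its left, z up, the work surface at z = 0. Lengths are in m, angles in rad, forces in N, time in s.
With the tool pointing down it reaches from about 0.35 to 0.9 m from the base axis. Payload 8.1 kg.
Tool frame: the origin (TCP) lies between the finger pads; the fingertips stand 8 mm ahead of it and the grasp point (between the pads) lies 11 mm behind it (r.tip_reach is the distance from the TCP to the fingertips, in m); y points along the fingers, x is the direction in which the jaws open and shut, and the axes are right-handed (so a half turn about y gives the same grasp; the last joint's range is limited). The gripper opens to 92 mm and grips with 3 to 60 N. Pads are 19 mm wide; open, the fingers measure 130 mm over their backs; the gripper's body (75 mm by 190 mm) begins 47 mm behind the grasp point.
Start: joints at [-1.295, 0.434, 0.025, 1.573, -0.012, 1.134, -0.075], TCP at [0.231, 0.581, 0.235] pointing down, gripper open.
Joint ranges: [-2.62, 2.62], [-0.44, 2.09], [-1.27, 1.32], [0.08, 2.57], [-1.32, 4.46], [0.12, 2], [-2.74, 2.74]. Speed limits (rad/s): [2.22, 2.22, 3.01, 3.01, 3.14, 3.14, 3.14].

INTERFACE

Orientations are given as a 3x3 rotation matrix whose columns are the frame's x, y, z axes.
In Python, from station import monitor, get_image, get_calibration, r gives the robot as it stands.
- The arm moves only by the shell command python3 -m pendant 'ROWS' [FORCE]. ROWS is JSON, a list of rows, each a list of 7 numbers: the finger opening in mm, from 0 to 91.8, then the shift along the tool's x, y, z in mm, then the turn, a rotation vector about the tool's x, y, z in rad. In form: [[claw, x, y, z, rx, ry, rz], ...]. A call has exactly 10 rows; each row is the pose to reach, as a shift and turn from the pose commanded when the call began, along the tool's axes at that moment; what a row does not reach only later rows make up. A row lasts 1/8 s, in which the tool goes at most 62.5 mm and 10.7 degrees, less where a joint would pass 70% of its speed; a pose out of reach is approached as far as the arm can. A call with a gripper value outside its range is refused whole. The fingers move at their own pace and stop on an object; FORCE is the grip in N (left out, the last holds). Time passes only in rows, so rows that repeat a pose let the fingers close, or fill a call up. It gives the time, the measured TCP pose, the force and the opening at its end, in the units of the state.
- monitor.get_state(): the state, without advancing time (a new reading comes with each control period).
- get_image(name): name is "side" or "top"; returns the picture (400x640x3 uint8, red, green, blue); there is no depth.
- get_calibration(name): a dict with "fov_y" (degrees; the focal length in pixels is half the picture's height over the tangent of half this angle, whatever the lens; pixels are square), "cx", "cy" (the principal point, pixels), "R" (3x3) and "t" (3): a world point X has camera coordinates R X + t. Camera axes: x right, y down, z forward; pixel columns grow to the right and rows downward; lengths in m; the calibration is good to about 2 mm. A picture is of the moment at which its call begins. get_calibration takes no time and is no camera call.
- r.finish_job(): hands the job in, once; it reports no verdict.
The state is a dict: "clock": time; "qpos": joint angles; "joint_vel": joint speeds; "tau": joint torques, N m; "eef_pos": TCP position; "tcp_rot": TCP orientation; "contact_force": force on the tool from outside, world axes, zero at the start; "torque": the same for the moment, N m; "finger_gap": opening from 0.0 (shut) to 1.0 (fully open).
Only numpy, scipy, OpenCV 4.12 (cv2) and the standard library are available. Lean on these libraries where they do the work, as an engineer would, in place of code of your own. Each camera call takes 0.05 s, during which the arm holds its last target.

TASK

Count along the packing rack from its red end with a fingertip: run it over the tops, touching the red end plate, then the first divider, then the second, so that you stand at the third gap (filled gaps count too). Then push the brown carton with the green band along the bench into that third gap, fully home against the back stop, without lifting or tipping it. Leave the cartons already in the rack and everything else on the bench where they are.

Things in the scene. Friction and masses are not known exactly. Their poses are not given: they have to be found in the camera images.
- carton_centre (a point): the carton to push: dark brown with a pistachio-green band, 92 mm long (x axis), 34 mm wide (y), 32 mm tall (z), about 0.12 kg, loose, lying flat on the bench in front of the rack, roughly parallel to the gaps; its centre, 16 mm above the bench
- rack: blue packing rack, fixed, yaw within 0.2 rad. Six gaps side by side along its y axis, each 44 mm wide, 80 mm deep (centres y = +-25, +-75, +-125 mm), open on top and on its -x side (robot's side), no floor: cartons slide on the bench. Origin on the bench at its centre; gap mouths at x = -40 mm, back stop (30 mm tall) at x = +40 mm. A carton at home has its centre at x = -6 mm and stands 12 mm out
- red_end: red end plate of the rack, 80 (x) x 14 (y) x 40 mm (z), fixed; origin at the centre of its underside. It is at either end, y = +154 or -154 mm in the rack's frame; the gaps are counted from it, its inner side bounding the first gap
- white_end: white end plate, same size, at the other end
- divider_a: blue divider, 80 (x) x 6 (y) x 40 mm (z), rounded nose and top, fixed; origin on the bench at its centre, y = +100 mm in the rack's frame
- divider_b: blue divider, 80 (x) x 6 (y) x 40 mm (z), rounded nose and top, fixed; origin on the bench at its centre, y = +50 mm in the rack's frame
- divider_c: blue divider, 80 (x) x 6 (y) x 40 mm (z), rounded nose and top, fixed; origin on the bench at its centre, y = +0 mm in the rack's frame
- divider_d: blue divider, 80 (x) x 6 (y) x 40 mm (z), rounded nose and top, fixed; origin on the bench at its centre, y = -50 mm in the rack's frame
- divider_e: blue divider, 80 (x) x 6 (y) x 40 mm (z), rounded nose and top, fixed; origin on the bench at its centre, y = -100 mm in the rack's frame
- full_1_centre (a point): cream carton with a red band, 92 x 34 x 32 mm, loose, already standing home in the second gap from the +y end of the rack; its centre. Stays where it is
- full_2_centre (a point): cream carton with a red band, 92 x 34 x 32 mm, loose, already standing home in the second gap from the -y end of the rack; its centre. Stays where it is
- jar_middle (a point): amber glass jar with a brass cap, 68 mm across, 110 mm tall; its middle. Leave alone
- bowl_middle (a point): steel bowl, 120 mm across, 50 mm tall; its middle. Leave alone
- tape_middle (a point): yellow roll of tape lying flat, 90 mm across, 24 mm tall; its middle. Leave alone
- tin_middle (a point): green round tin, 72 mm across, 70 mm tall; its middle. Leave alone
- spatula_grip (a point): spatula lying on the bench; middle of its handle. Leave alone

How it is judged:
By the outcome, as a careful person would: the job done as asked, in the order asked, and still so for the second after the job is handed in, with the robot touching nothing.
It also fails if it takes over 62 s, if anything falls off the work surface, if the arm or the gripper's body presses on something with over 40 N, if the wrist force passes 120 N, or if a joint passes its speed limit or range.

## Working session

There is one attempt and no reset: what is moved stays moved. The work goes in short steps, Python scripts to look and compute and a shell command to move; the robot and the scene stay as the last step left them, time stands still between calls to the robot, and variables do not carry over. Pictures are saved under pics/ and viewed, and the job is handed in when it is done.

```bash
ls; mkdir -p pics; python3 - <<'E'
from station import monitor,get_image,get_calibration,r
import cv2
for n in("side","top"):
    im=get_image(n); cv2.imwrite(f"pics/{n}0.png",cv2.cvtColor(im,cv2.COLOR_RGB2BGR)); print(n,get_calibration(n))
s=monitor.get_state();print(s, r.tip_reach)
E
```

```text
pics
side {'fov_y': 44.11923258363662, 'cx': 317.286297855857, 'cy': 209.66971316810228, 'R': array([[ 0.95033623, -0.3108856 ,  0.0145328 ],
       [-0.20976505, -0.67432138, -0.70801787],
       [ 0.22991233,  0.66980655, -0.70604497]]), 't': array([-0.463772  ,  0.17614434,  1.35983816])}
top {'fov_y': 51.957509757953936, 'cx': 314.80450698599395, 'cy': 201.92229490701237, 'R': array([[ 0.01678265, -0.99976073,  0.01402958],
       [-0.99502514, -0.01807796, -0.09797018],
       [ 0.09820037, -0.01231558, -0.99509046]]), 't': array([0.01052763, 0.52075929, 1.42778785])}
{'clock': 0.1, 'qpos': array([-1.29457748,  0.43514862,  0.02495457,  1.57398757, -0.01161056,
        1.13402849, -0.07511819]), 'joint_vel': array([ 8.85911896e-04, -8.06616148e-04, -6.43977571e-04, -2.99552664e-03,
        3.75957065e-04,  3.35389803e-05, -1.41992568e-03]), 'tau': array([ 4.63216013e-03, -6.69115877e+01,  9.89046581e-01, -3.15146685e+01,
       -6.04478270e-02,  3.74202244e-02,  3.79152607e-05]), 'eef_pos': array([0.23100807, 0.5802568 , 0.23403331]), 'tcp_rot': array([[ 3.69892345e-01, -4.22066365e-04, -9.29074526e-01],
       [ 9.29073533e-01, -1.36325327e-03,  3.69892569e-01],
       [-1.42268310e-03, -9.99998982e-01, -1.12126260e-04]]), 'contact_force': array([ 0.32370092, -0.81765207, -0.57261597]), 'torque': array([ 0.01109561, -0.03201501, -0.04958031]), 'finger_gap': 1.002486306541944} 0.008
```

View pics/top0.png

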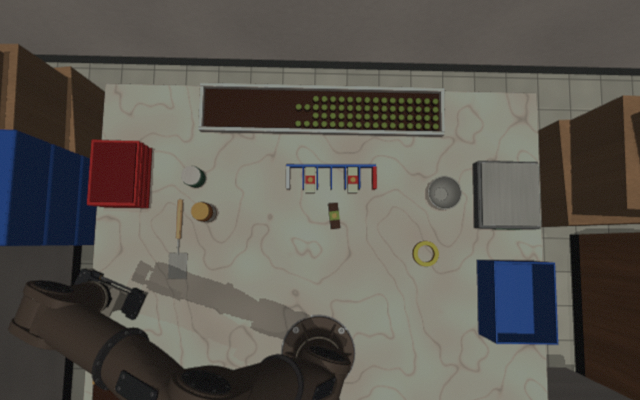

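View pics/side0.png

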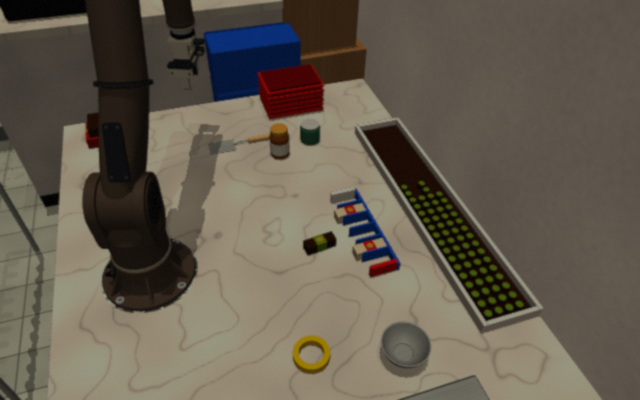

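View zoomed.

```bash
python3 - <<'E'
import cv2
a=cv2.imread("pics/top0.png")[150:240,270:390]; cv2.imwrite("pics/topz.png",cv2.resize(a,None,fx=6,fy=6,interpolation=cv2.INTER_CUBIC))
a=cv2.imread("pics/side0.png")[180:285,295:410]; cv2.imwrite("pics/sidez.png",cv2.resize(a,None,fx=5.5,fy=5.5,interpolation=cv2.INTER_CUBIC))
E
```

```text
(no output)
```

View pics/topz.png

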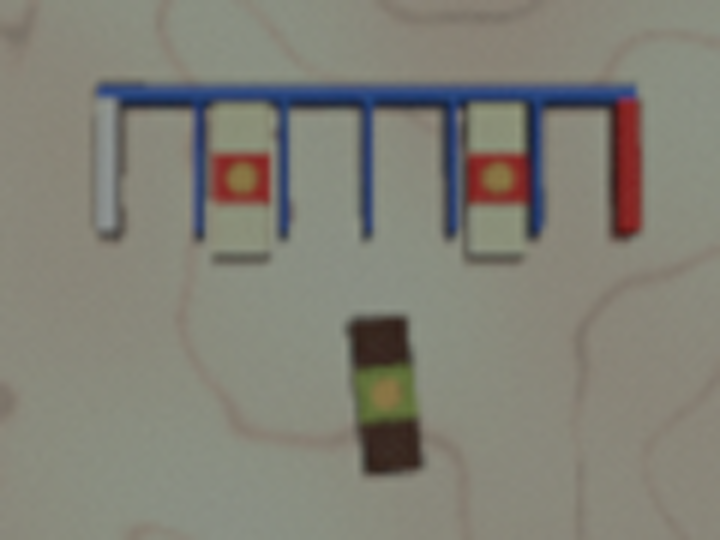

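View pics/sidez.png

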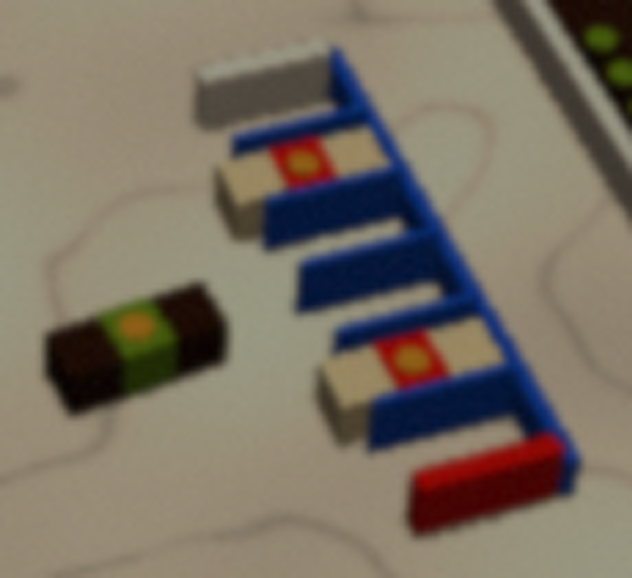

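```bash
cat > h.py <<'E'
import numpy as np,cv2
from station import monitor,get_image,get_calibration,r
def ray(n,u,v):
    c=get_calibration(n);f=200/np.tan(np.radians(c["fov_y"]/2))
    d=np.array([(u-c["cx"])/f,(v-c["cy"])/f,1.]);R=c["R"];return -R.T@c["t"],R.T@d
def onz(n,u,v,z):
    o,d=ray(n,u,v);return o+d*(z-o[2])/d[2]
def proj(n,X):
    c=get_calibration(n);f=200/np.tan(np.radians(c["fov_y"]/2))
    p=c["R"]@np.array(X)+c["t"];return np.array([p[0]/p[2]*f+c["cx"],p[1]/p[2]*f+c["cy"]])
def tri(u1,u2):
    A=[];b=[]
    for n,u in(("top",u1),("side",u2)):
        o,d=ray(n,*u);d/=np.linalg.norm(d);P=np.eye(3)-np.outer(d,d);A.append(P);b.append(P@o)
    return np.linalg.lstsq(np.vstack(A),np.hstack(b),rcond=None)[0]
E
python3 - <<'E'
from h import *
z=lambda a,b:(270+(a+.5)/6-.5,150+(b+.5)/6-.5)
s=lambda a,b:(295+(a+.5)/5.5-.5,180+(b+.5)/5.5-.5)
np.set_printoptions(precision=4,suppress=True)
for n in("top","side"):print(n,ray(n,0,0)[0])
for nm,t,h in[("white front",(106,232),.04),("white back",(109,99),.04),("red front",(628,232),.04),("red back",(627,99),.04),("stop L",(98,90),.03),("stop R",(636,91),.03),
 ("e",(535,232),.04),("d",(450,232),.04),("c",(366,232),.04),("b",(283,232),.04),("a",(199,232),.04),("f1",(242,179),.032),("f2",(498,179),.032),("cart",(386,395),.032),
 ("cart fl",(349,320),.032),("cart fr",(407,317),.032),("cart bl",(366,473),.032),("cart br",(421,466),.032)]:
    print(nm,onz("top",*z(*t),h))
for nm,a,b in[("f1",(242,179),(303,163)),("f2",(498,179),(413,360)),("cart",(386,395),(138,328))]:
    print(nm,tri(z(*a),s(*b)),onz("side",*s(*b),.032))
E
```

```text
top [0.3778 0.0375 1.4716]
side [ 0.165  -0.9362  1.0916]
white front [0.5656 0.1174 0.04  ]
white back [0.6445 0.1175 0.04  ]
red front [ 0.5713 -0.1889  0.04  ]
red back [ 0.6505 -0.1881  0.04  ]
stop L [0.6517 0.1247 0.03  ]
stop R [ 0.6573 -0.195   0.03  ]
e [ 0.5703 -0.1342  0.04  ]
d [ 0.5693 -0.0842  0.04  ]
c [ 0.5684 -0.0349  0.04  ]
b [0.5675 0.0138 0.04  ]
a [0.5666 0.063  0.04  ]
f1 [0.5997 0.0384 0.032 ]
f2 [ 0.6025 -0.113   0.032 ]
cart [ 0.4734 -0.0483  0.032 ]
cart fl [ 0.5172 -0.026   0.032 ]
cart fr [ 0.5196 -0.0601  0.032 ]
cart bl [ 0.4276 -0.0372  0.032 ]
cart br [ 0.4322 -0.0693  0.032 ]
f1 [0.6011 0.0378 0.0362] [0.605  0.0414 0.032 ]
f2 [ 0.6041 -0.1133  0.0358] [ 0.608  -0.1107  0.032 ]
cart [ 0.4759 -0.0488  0.0345] [ 0.4793 -0.0472  0.032 ]
```

```bash
python3 -m pendant '[[0,-15,0,-17,0,0.03,0],[0,-45,0,-50,0,0.09,0],[0,-80,0,-89,0,0.16,0],[0,-120,0,-133,0,0.24,0],[0,-160,0,-177,0,0.33,0],[0,-200,0,-222,0,0.41,0],[0,-240,0,-266,0,0.49,0],[0,-280,0,-310,0,0.57,0],[0,-320,0,-354,0,0.65,0],[0,-359,0,-398,0,0.734,0]]' 10
python3 -c "
from h import *
s=monitor.get_state();print(s['eef_pos'],s['tcp_rot'],s['qpos'])"
```

```text
clock: 1.35
eef_pos: [0.4685, 0.0981, 0.2348]
tcp_rot: [[0.898, 0.0, -0.44], [0.44, 0.0, 0.898], [0.0, -1.0, 0.0]]
contact_force: [1.1, 1.0, 0.3]
finger_gap: 0.006
[0.46852184 0.09814156 0.23475087] [[ 8.98050814e-01  7.63934100e-05 -4.39891724e-01]
 [ 4.39891696e-01  2.41688045e-04  8.98050799e-01]
 [ 1.74921734e-04 -9.99999968e-01  1.83443319e-04]] [-0.65831847  0.19478368  0.40520097  1.94244264 -0.08983348  1.02145346
  0.24247561]
```

```bash
python3 -m pendant '[[0,0,5,-35,0,0.05,0],[0,0,15,-75,0,0.1,0],[0,0,30,-120,0,0.16,0],[0,0,50,-165,0,0.23,0],[0,1,70,-210,0,0.29,0],[0,1,90,-250,0,0.35,0],[0,1,105,-285,0,0.4,0],[0,1,115,-310,0,0.43,0],[0,1,120,-320,0,0.4375,0],[0,1,120,-320,0,0.4375,0]]'
python3 - <<'E'
from h import *
for n in("top","side"):
    cv2.imwrite(f"pics/{n}1.png",cv2.cvtColor(get_image(n),cv2.COLOR_RGB2BGR))
a=cv2.imread("pics/top1.png")[130:240,260:400]; a=cv2.resize(a,None,fx=4,fy=4,interpolation=cv2.INTER_CUBIC)
b=cv2.imread("pics/side1.png")[130:285,280:440]; b=cv2.resize(b,None,fx=4,fy=4,interpolation=cv2.INTER_CUBIC)
cv2.imwrite("pics/s1z.png",b);cv2.imwrite("pics/t1z.png",a)
e=monitor.get_state();print(e['eef_pos'],e['contact_force'],e['qpos'])
print(proj("side",e['eef_pos']-[0,0,.008]))
E
```

```text
clock: 2.6
eef_pos: [0.6101, -0.1866, 0.1143]
tcp_rot: [[1.0, -0.001, -0.02], [0.02, 0.0, 1.0], [-0.001, -1.0, 0.0]]
contact_force: [-0.4, 1.0, 0.7]
finger_gap: 0.005
[ 0.61041476 -0.18538413  0.11494538] [-0.78280865  0.17256962  0.56479588] [-0.12427509  0.60871341  0.51491538  1.70185072 -0.36086004  0.92698911
  0.55500994]
[383.89392053 246.62906123]
```

View pics/s1z.png

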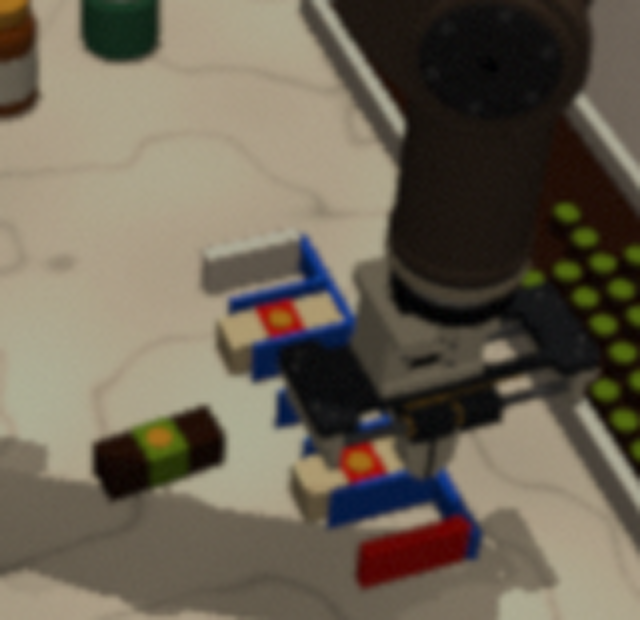

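View pics/t1z.png

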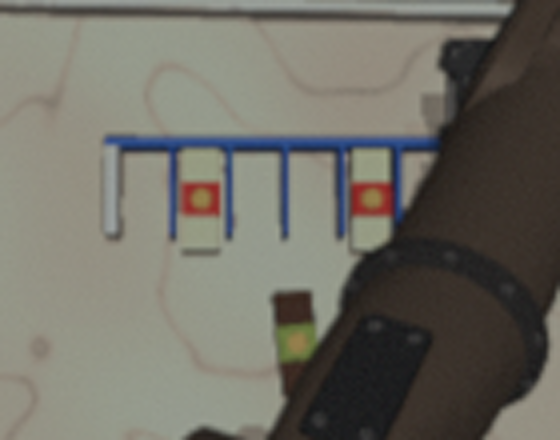

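```bash
python3 -m pendant '[[0,0,10,-1,0,0,0],[0,0,25,-1,0,0,0],[0,0,40,-1,0,0,0],[0,0,52,-1,0,0,0],[0,0,60,-1,0,0,0],[0,0,62,-1,0,0,0],[0,0,62,-1,0,0,0],[0,0,62,-1,0,0,0],[0,0,62,-1,0,0,0],[0,0,62,-1,0,0,0]]'
python3 - <<'E'
from h import *
e=monitor.get_state();print(e['eef_pos'],e['contact_force'],e['joint_vel'])
E
```

```text
clock: 3.95
eef_pos: [0.6106, -0.1876, 0.0529]
tcp_rot: [[1.0, 0.0, -0.02], [0.02, 0.0, 1.0], [0.0, -1.0, 0.0]]
contact_force: [0.1, 0.7, -0.1]
finger_gap: 0.005
[ 0.61064764 -0.18763144  0.05293922] [ 0.09891834  0.71471956 -0.07799218] [-7.98653755e-04  1.50022906e-03 -1.15327874e-03 -5.89772946e-05
 -1.72361519e-03 -6.18585817e-04 -5.29200544e-04]
```

```bash
python3 -m pendant '[[0,0,1,0,0,0,0],[0,0,2,0,0,0,0],[0,0,3,0,0,0,0],[0,0,4,0,0,0,0],[0,0,4.5,0,0,0,0],[0,0,5,0,0,0,0],[0,0,5.5,0,0,0,0],[0,0,6,0,0,0,0],[0,0,6,0,0,0,0],[0,0,6,0,0,0,0]]'
```

```text
clock: 5.2
eef_pos: [0.6105, -0.1877, 0.0482]
tcp_rot: [[1.0, 0.001, -0.02], [0.02, 0.001, 1.0], [0.001, -1.0, 0.001]]
contact_force: [-5.5, 3.3, 17.7]
finger_gap: 0.006
```

```bash
python3 -m pendant '[[0,0,-5,1,0,0,0],[0,0,-6,20,0,0,0],[0,0,-6,40,0,0,0],[0,0,-6,52,0,0,0],[0,0,-6,53.5,0,0,0],[0,0,-4,53.5,0,0,0],[0,0,-2,53.5,0,0,0],[0,0,-0.5,53.5,0,0,0],[0,0,0,53.5,0,0,0],[0,0,0,53.5,0,0,0]]'
```

```text
clock: 6.45
eef_pos: [0.6094, -0.1351, 0.0478]
tcp_rot: [[1.0, 0.001, -0.019], [0.019, 0.0, 1.0], [0.001, -1.0, 0.0]]
contact_force: [-3.6, 0.8, 13.1]
finger_gap: 0.003
```

First divider touched (13 N). Now the second, 50 mm on.

```bash
python3 -m pendant '[[0,0,-5,1,0,0,0],[0,0,-6,20,0,0,0],[0,0,-6,38,0,0,0],[0,0,-6,49,0,0,0],[0,0,-6,50,0,0,0],[0,0,-4,50,0,0,0],[0,0,-2,50,0,0,0],[0,0,-0.5,50,0,0,0],[0,0,0,50,0,0,0],[0,0,0,50,0,0,0]]'
```

```text
clock: 7.7
eef_pos: [0.6085, -0.085, 0.0478]
tcp_rot: [[1.0, 0.001, -0.019], [0.019, 0.0, 1.0], [0.001, -1.0, 0.0]]
contact_force: [-3.7, -0.0, 11.6]
finger_gap: 0.004
```

```bash
python3 -m pendant '[[0,0,-5,1,0,0,0],[0,0,-6,15,0,0,0],[0,0,-6,25,0,0,0],[0,0,-6,25,0,0,0],[0,0,-15,25,0,-0.1,0],[20,-10,-30,25,0,-0.27,0],[40,-25,-45,25,0,-0.45,0],[60,-45,-56,25,0,-0.63,0],[80,-65,-58,25,0,-0.81,0],[91,-85,-58,25,0,-0.99,0]]'
python3 - <<'E'
from h import *
e=monitor.get_state();R=e['tcp_rot'];print(R)
d=np.array([.473,-.0629,.105])-e['eef_pos'];print(R.T@d*1000)
print(np.arctan2(R[1,0],R[0,0])-(np.pi/2+.018),e['qpos'])
E
```

```text
clock: 8.95
eef_pos: [0.5224, -0.0612, 0.1049]
tcp_rot: [[0.527, 0.001, -0.85], [0.85, -0.0, 0.527], [-0.0, -1.0, -0.001]]
contact_force: [0.5, 0.0, -0.3]
finger_gap: 0.499
[[ 5.26606461e-01  5.25279401e-04 -8.50109028e-01]
 [ 8.50109190e-01 -3.28405748e-04  5.26606359e-01]
 [-2.56521786e-06 -9.99999808e-01 -6.19485435e-04]]
[-27.43368968  -0.09252744  41.079801  ]
-0.5726037214009789 [-0.1733298   0.43119792  0.25075526  1.97855192 -0.15245729  0.74905244
  1.18348943]
```

```bash
python3 -m pendant '[[91,-4,0,6,0,-0.1,0],[91,-10,0,15,0,-0.25,0],[91,-18,0,27,0,-0.4,0],[91,-24,0,36,0,-0.52,0],[91,-27.4,0,41,0,-0.573,0],[91,-27.4,0,41,0,-0.573,0],[91,-27.4,0,41,0,-0.573,0],[91,-27.4,0,41,0,-0.573,0],[91,-27.4,0,41,0,-0.573,0],[91,-27.4,0,41,0,-0.573,0]]' 3
python3 - <<'E'
from h import *
for n in("top","side"):
    cv2.imwrite(f"pics/{n}2.png",cv2.cvtColor(get_image(n),cv2.COLOR_RGB2BGR))
a=cv2.imread("pics/top2.png")[130:240,260:400]; a=cv2.resize(a,None,fx=4,fy=4,interpolation=cv2.INTER_CUBIC)
b=cv2.imread("pics/side2.png")[130:285,280:440]; b=cv2.resize(b,None,fx=4,fy=4,interpolation=cv2.INTER_CUBIC)
cv2.imwrite("pics/z2.png",np.vstack([cv2.resize(a[:,:],(560,300)),cv2.resize(b,(560,300))]));cv2.imwrite("pics/s2z.png",b[:600])
e=monitor.get_state();print(e['eef_pos'],e['tcp_rot'],e['finger_gap'])
E
```

```text
clock: 10.2
eef_pos: [0.4737, -0.0623, 0.1047]
tcp_rot: [[-0.013, -0.0, -1.0], [1.0, 0.0, -0.013], [0.0, -1.0, 0.0]]
contact_force: [0.1, -0.2, 1.3]
finger_gap: 0.988
[ 0.47364715 -0.06230255  0.10469792] [[-1.25845668e-02 -4.95650229e-05 -9.99920810e-01]
 [ 9.99920811e-01  2.04373369e-05 -1.25845678e-02]
 [ 2.10594728e-05 -9.99999999e-01  4.93039028e-05]] 0.990877896833144
```

View pics/s2z.png

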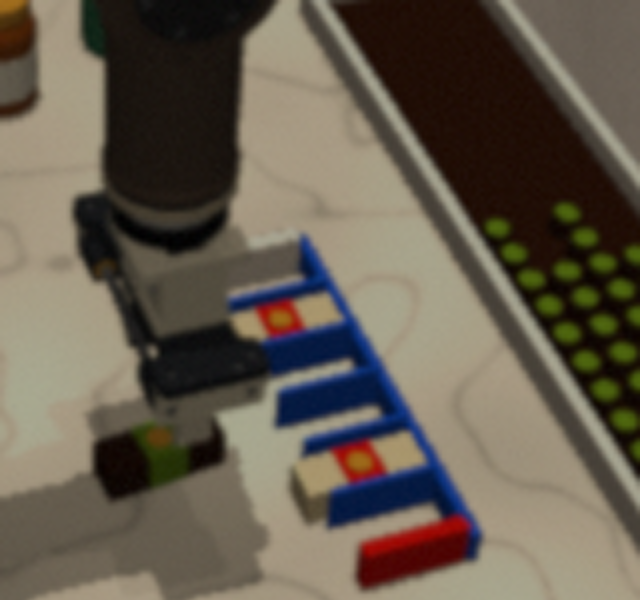

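View pics/top2.png

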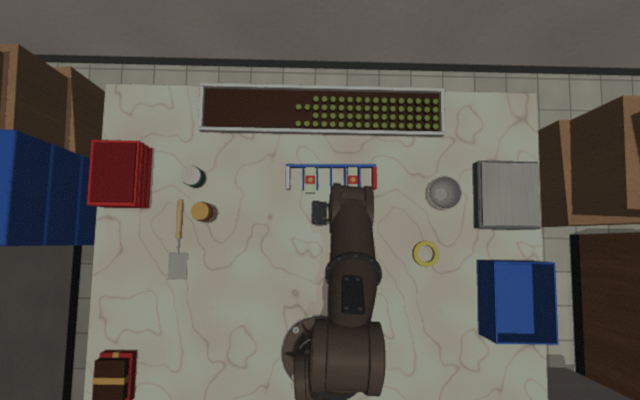

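```bash
python3 -m pendant '[[91,0,10,0,0,0,0],[91,0,28,0,0,0,0],[91,0,48,0,0,0,0],[91,0,66,0,0,0,0],[91,0,78,0,0,0,0],[91,0,86,0,0,0,0],[91,0,89,0,0,0,0],[91,0,89,0,0,0,0],[91,0,89,0,0,0,0],[91,0,89,0,0,0,0]]'
python3 - <<'E'
from h import *
b=cv2.cvtColor(get_image("side"),cv2.COLOR_RGB2BGR)[130:285,280:440]; b=cv2.resize(b,None,fx=4,fy=4,interpolation=cv2.INTER_CUBIC)
cv2.imwrite("pics/s3z.png",b[:600])
E
```

```text
clock: 11.55
eef_pos: [0.4739, -0.0623, 0.0161]
tcp_rot: [[-0.013, 0.001, -1.0], [1.0, 0.0, -0.013], [0.0, -1.0, -0.001]]
contact_force: [-0.0, -0.3, 0.0]
finger_gap: 0.991
```

View pics/s3z.png

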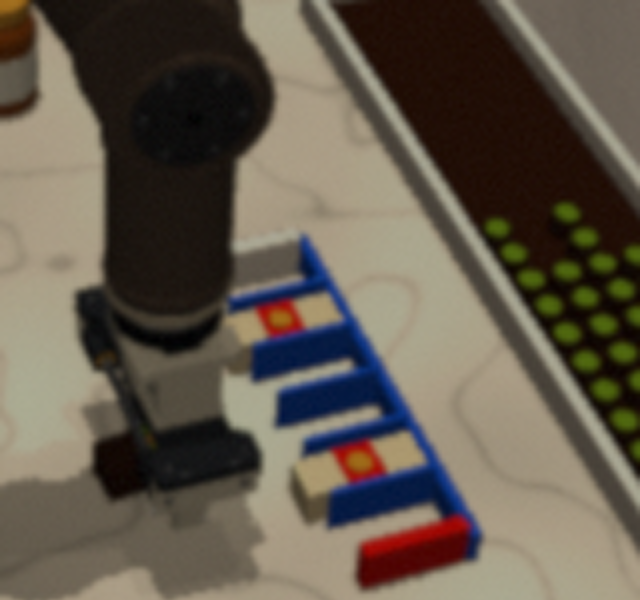

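```bash
python3 -m pendant '[[80,0,0,0,0,-0.005,0],[70,0,0,0,0,-0.005,0],[62,0,0,0,0,-0.005,0],[56,0,0,0,0,-0.005,0],[51,0,0,0,0,-0.005,0],[47,0,0,0,0,-0.005,0],[43,0,0,0,0,-0.005,0],[40,0,0,0,0,-0.005,0],[37,0,0,0,0,-0.005,0],[35,0,0,0,0,-0.005,0]]' 5
python3 -m pendant '[[35,0,0,0,0,0,0],[35,0,0,0,0,0,0],[35,0,0,0,0,0,0],[35,0,0,0,0,0,0],[40,0,0,0,0,0,0],[46,0,0,0,0,0,0],[54,0,0,0,0,0,0],[62,0,0,0,0,0,0],[62,0,0,0,0,0,0],[62,0,0,0,0,0,0]]'
```

```text
clock: 12.85
eef_pos: [0.4736, -0.0623, 0.0157]
tcp_rot: [[-0.018, 0.0, -1.0], [1.0, 0.0, -0.018], [0.0, -1.0, -0.0]]
contact_force: [0.8, 1.3, 0.5]
finger_gap: 0.385
clock: 14.1
eef_pos: [0.4736, -0.0623, 0.0157]
tcp_rot: [[-0.018, -0.0, -1.0], [1.0, 0.0, -0.018], [0.0, -1.0, 0.0]]
contact_force: [-0.5, 0.3, -0.0]
finger_gap: 0.674
```

```bash
python3 -m pendant '[[62,0,-10,0,0,0,0],[62,0,-30,0,0,0,0],[62,0,-55,0,0,0,0],[62,0,-75,0,0,0,0],[40,0,-85,10,0,0,0],[20,0,-85,30,0,0,0],[0,0,-85,55,0,0,0],[0,0,-85,72,0,0,0],[0,0,-85,80,0,0,0],[0,0,-85,80,0,0,0]]'
python3 - <<'E'
from h import *
for n in("top","side"):
    cv2.imwrite(f"pics/{n}4.png",cv2.cvtColor(get_image(n),cv2.COLOR_RGB2BGR))
a=cv2.imread("pics/top4.png")[150:250,270:390]; a=cv2.resize(a,None,fx=5,fy=5,interpolation=cv2.INTER_CUBIC)
b=cv2.imread("pics/side4.png")[170:285,270:410]; b=cv2.resize(b,None,fx=5,fy=5,interpolation=cv2.INTER_CUBIC)
cv2.imwrite("pics/s4z.png",b);cv2.imwrite("pics/t4z.png",a)
E
```

```text
clock: 15.35
eef_pos: [0.3936, -0.0637, 0.1008]
tcp_rot: [[-0.018, 0.0, -1.0], [1.0, 0.0, -0.018], [0.0, -1.0, -0.0]]
contact_force: [0.0, -1.0, -0.0]
finger_gap: 0.071
```

View pics/s4z.png

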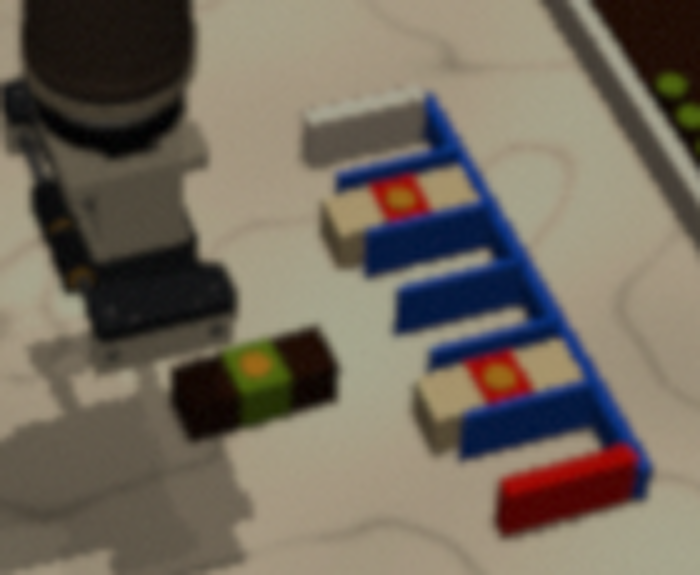

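View pics/t4z.png

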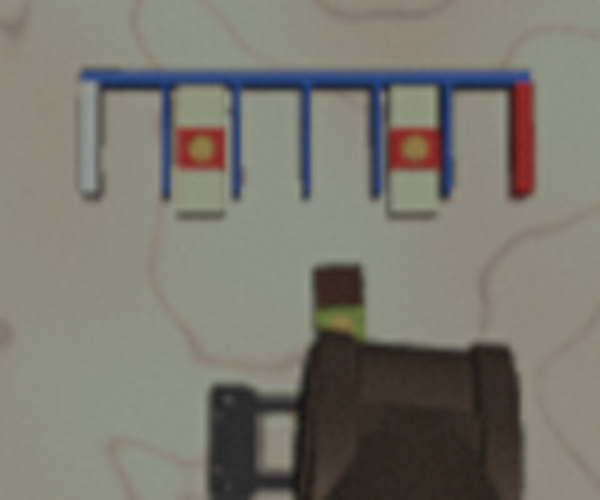

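```bash
python3 - <<'E'
from h import *
z=lambda a,b:(270+(a+.5)/5-.5,150+(b+.5)/5-.5)
np.set_printoptions(precision=4,suppress=True)
for nm,t,h in[("fl",(313,268),.032),("fr",(361,266),.032),("rl",(316,335),.032),("rr",(364,335),.032),("c",(306,190),.04),("d",(376,190),.04)]: print(nm,onz("top",*z(*t),h))
im=cv2.cvtColor(cv2.imread("pics/top4.png"),cv2.COLOR_BGR2GRAY).astype(float)
for v in(180,184,188): print(v,im[v,328:350].astype(int))
for v in(205,208,211): print(v,im[v,328:350].astype(int))
E
```

```text
fl [ 0.5164 -0.0417  0.032 ]
fr [ 0.5185 -0.0756  0.032 ]
rl [ 0.4692 -0.0444  0.032 ]
rr [ 0.4698 -0.0782  0.032 ]
c [ 0.5707 -0.0356  0.04  ]
d [ 0.5716 -0.085   0.04  ]
180 [144 123  78  69 127 144 144 142 143 142 141 141 141 140 143 119  72  65
  99  75  64  71]
184 [145 124  76  68 128 144 144 144 143 142 142 142 143 141 142 119  70  64
 100  81 110 126]
188 [144 143  91  66 126 143 144 145 143 143 143 144 144 144 143 121  71  62
 111 100 127 143]
205 [144 144 144 143  96  51  44  42  42  43  43  45  41  48  86 132 143 143
 144 143 142 142]
208 [143 144 146 143 102  57  45  44  45  45  43  46  45  44  80 130 143 142
 143 142 142 141]
211 [143 144 144 143 106  73  59  63  68  72  72  74  74  82  93 130 143 142
 142 143 143 141]
```

```bash
python3 -m pendant '[[0,0,10,0,0,0,0],[0,0,28,0,0,0,0],[0,0,48,0,0,0,0],[0,-1,66,0,0,0,0],[0,-1,78,0,0,0,0],[0,-1,84,0,0,0,0],[0,-1,87,0,0,0,0],[0,-1,87,0,0,0,0],[0,-1,87,0,0,0,0],[0,-1,87,0,0,0,0]]' 20
python3 -m pendant '[[0,0,0,-3,0,0,0],[0,0,0,-8,0,0,0],[0,0,0,-13,0,0,0],[0,0,0,-18,0,0,0],[0,0,0,-22,0,0,0],[0,0,0,-26,0,0,0],[0,0,0,-30,0,0,0],[0,0,0,-35,0,0,0],[0,0,0,-40,0,0,0],[0,0,0,-45,0,0,0]]' 20
```

```text
clock: 16.7
eef_pos: [0.3939, -0.0647, 0.014]
tcp_rot: [[-0.018, 0.001, -1.0], [1.0, 0.0, -0.018], [0.0, -1.0, -0.001]]
contact_force: [0.2, -0.3, -1.1]
finger_gap: 0.004
clock: 17.95
eef_pos: [0.439, -0.064, 0.0137]
tcp_rot: [[-0.018, 0.0, -1.0], [1.0, 0.0, -0.018], [0.0, -1.0, -0.0]]
contact_force: [-0.1, -0.4, 0.1]
finger_gap: 0.006
```

```bash
python3 -m pendant '[[0,0,0,-2,0,0,0],[0,-0.3,0,-4,0,0,0],[0,-0.6,0,-6,0,0,0],[0,-0.9,0,-8,0,0,0],[0,-1.2,0,-10,0,0,0],[0,-1.5,0,-12,0,0,0],[0,-1.8,0,-14,0,0,0],[0,-2,0,-16,0,0,0],[0,-2,0,-18,0,0,0],[0,-2,0,-20,0,0,0]]'
python3 - <<'E'
from h import *
for n in("top","side"):
    cv2.imwrite(f"pics/{n}5.png",cv2.cvtColor(get_image(n),cv2.COLOR_RGB2BGR))
a=cv2.imread("pics/top5.png")[150:250,270:390]; a=cv2.resize(a,None,fx=5,fy=5,interpolation=cv2.INTER_CUBIC)
b=cv2.imread("pics/side5.png")[170:285,270:410]; b=cv2.resize(b,None,fx=5,fy=5,interpolation=cv2.INTER_CUBIC)
cv2.imwrite("pics/s5z.png",b);cv2.imwrite("pics/t5z.png",a)
E
```

```text
clock: 19.2
eef_pos: [0.4588, -0.0656, 0.0137]
tcp_rot: [[-0.018, -0.0, -1.0], [1.0, 0.0, -0.018], [0.0, -1.0, 0.0]]
contact_force: [-0.6, 0.9, 0.7]
finger_gap: 0.008
```

View pics/s5z.png

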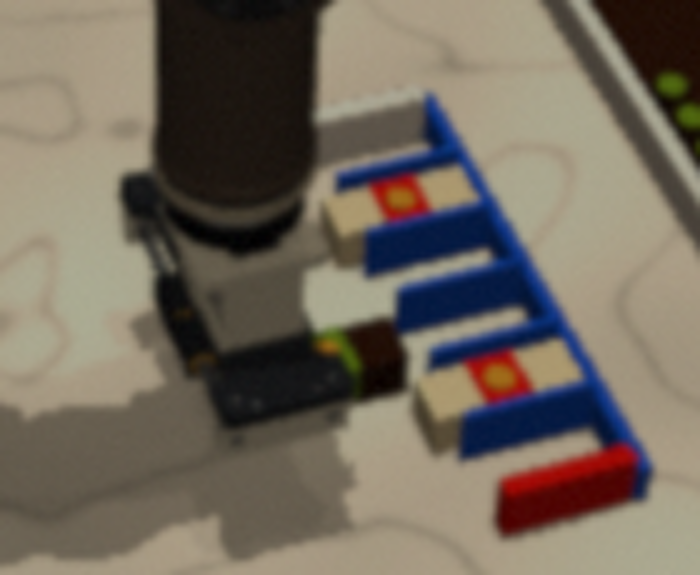

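View pics/t5z.png

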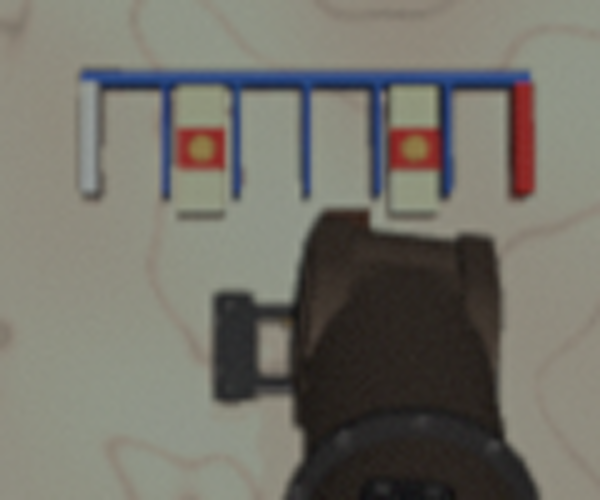

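```bash
python3 - <<'E'
from h import *
im=cv2.cvtColor(cv2.imread("pics/top5.png"),cv2.COLOR_BGR2GRAY).astype(float)
for v in range(188,197): print(v,im[v,328:352].astype(int))
b=cv2.imread("pics/top5.png");print(b[192,330:348].tolist())
for z,u,v in((.04,329.9+.3,188),(.04,344.6,188),(.032,343.6,192),(.032,343.6,193)):print(onz("top",u,v,z))
E
```

```text
188 [147 146  92  67 127 145 147 145 146 145 144 144 145 144 144 123  74  62
 114 103 130 145 146 146]
189 [147 144  99  90 132 145 146 147 147 146 146 146 147 147 146 132  90  91
 127 107 130 145 145 144]
190 [146 146 129 128 142 147 146 145 145 146 146 145 146 144 145 142 124 128
 137 109 130 145 146 146]
191 [146 147 144 145 147 145 129 115 113 112 110 112 112 111 111 113 133 143
 143 110 128 144 145 144]
192 [147 146 146 148 146 128  91  65  59  60  60  57  59  60  57  71 127 146
 143 109 100 108 106 107]
193 [146 145 146 147 134  96  52  36  36  38  38  40  42  41  38  59 126 146
 144 119 103 100  99  98]
194 [146 145 147 145 112  68  40  38  37  39  38  39  41  42  40  59 126 145
 145 138 134 134 133 131]
195 [147 147 147 132  87  47  42  40  40  41  40  41  39  37  40  49 101 119
 128 131 133 142 142 144]
196 [146 147 145 110  60  40  39  39  41  40  40  42  38  37  38  38  57  73
  82  87  94 103 106 108]
[[137, 149, 144], [138, 151, 146], [137, 149, 144], [119, 130, 126], [83, 92, 92], [57, 63, 71], [49, 57, 67], [49, 58, 67], [49, 58, 69], [46, 54, 67], [48, 56, 68], [50, 58, 69], [46, 55, 66], [58, 68, 81], [116, 128, 128], [135, 148, 145], [131, 145, 143], [98, 110, 111]]
[ 0.56926926 -0.03353974  0.04      ]
[ 0.57021521 -0.08425947  0.04      ]
[ 0.55696163 -0.08153773  0.032     ]
[ 0.55340022 -0.081573    0.032     ]
```

```bash
python3 -m pendant '[[0,0.3,0,-1,0,0,0],[0,0.6,0,-2,0,0,0],[0,0.9,0,-3,0,0,0],[0,1.2,0,-5,0,0,0],[0,1.5,0,-7,0,0,0],[0,1.8,0,-9,0,0,0],[0,2.1,0,-11,0,0,0],[0,2.4,0,-13,0,0,0],[0,2.7,0,-15,0,0,0],[0,3,0,-17,0,0,0]]'
python3 - <<'E'
from h import *
for n in("top","side"):
    cv2.imwrite(f"pics/{n}6.png",cv2.cvtColor(get_image(n),cv2.COLOR_RGB2BGR))
a=cv2.imread("pics/top6.png")[150:230,300:370]; a=cv2.resize(a,None,fx=7,fy=7,interpolation=cv2.INTER_CUBIC)
b=cv2.imread("pics/side6.png")[170:285,270:410]; b=cv2.resize(b,None,fx=5,fy=5,interpolation=cv2.INTER_CUBIC)
cv2.imwrite("pics/s6z.png",b);cv2.imwrite("pics/t6z.png",a)
im=cv2.cvtColor(cv2.imread("pics/top6.png"),cv2.COLOR_BGR2GRAY).astype(float)
for v in range(182,193): print(v,im[v,328:352].astype(int))
E
```

```text
clock: 20.55
eef_pos: [0.4758, -0.0622, 0.0137]
tcp_rot: [[-0.018, 0.0, -1.0], [1.0, 0.0, -0.018], [0.0, -1.0, -0.0]]
contact_force: [-1.3, -0.1, 0.8]
finger_gap: 0.007
182 [145 125  76  69 128 145 145 144 145 146 143 144 143 144 142 121  73  67
 101  74  65  71  73  74]
183 [148 127  77  68 130 147 147 144 146 144 145 143 143 144 143 122  72  66
 101  74  77  90  87  88]
184 [147 126  78  71 131 147 148 146 146 145 145 146 144 146 144 123  73  65
 100  80 113 127 128 128]
185 [147 127  78  70 129 146 145 145 146 145 146 144 145 144 143 121  73  66
 101  91 129 145 146 145]
186 [145 137  90  61 101 116 115 115 114 114 115 114 114 114 114 111  73  65
 101  96 132 145 145 146]
187 [148 145  95  48  58  64  63  64  62  64  65  66  65  65  71  98  72  65
 103  96 132 147 145 146]
188 [147 146  96  42  36  38  40  39  41  40  42  40  41  41  50  93  70  63
 111 102 131 146 147 146]
189 [147 146  95  38  37  41  40  41  42  38  38  36  37  38  44  75  56  57
 100  93 118 133 142 144]
190 [146 136  86  40  38  42  40  40  41  40  40  37  40  36  41  48  43  48
  64  63  78  91 102 108]
191 [146 120  70  36  37  40  41  43  40  40  38  41  44  41  43  43  41  40
  42  42  43  46  45  52]
192 [146 104  54  35  37  41  41  42  41  41  38  40  46  48  47  48  46  45
  43  43  42  43  42  41]
```

View pics/t6z.png

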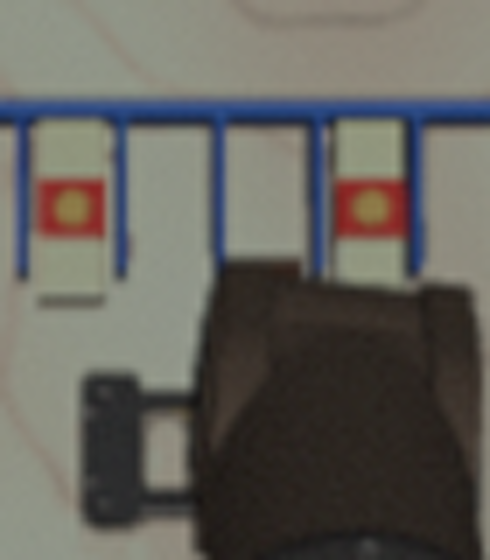

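View pics/s6z.png

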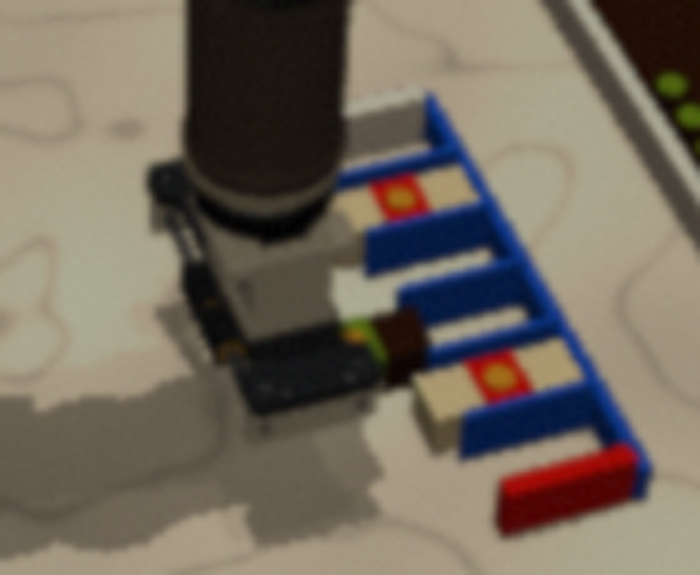

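```bash
python3 -m pendant '[[0,0,0,-2,0,0,0],[0,0,0,-5,0,0,0],[0,0,0,-8,0,0,0],[0,0,0,-11,0,0,0],[0,0,0,-14,0,0,0],[0,0,0,-17,0,0,0],[0,0,0,-20,0,0,0],[0,0,0,-23,0,0,0],[0,0,0,-26,0,0,0],[0,0,0,-30,0,0,0]]'
python3 - <<'E'
from h import *
for n in("top","side"):
    cv2.imwrite(f"pics/{n}7.png",cv2.cvtColor(get_image(n),cv2.COLOR_RGB2BGR))
a=cv2.imread("pics/top7.png")[150:230,300:370]; a=cv2.resize(a,None,fx=6,fy=6,interpolation=cv2.INTER_CUBIC)
b=cv2.imread("pics/side7.png")[170:270,310:410]; b=cv2.resize(b,(480,480),interpolation=cv2.INTER_CUBIC)
cv2.imwrite("pics/z7.png",np.hstack([a[:,:320],b]))
E
```

```text
clock: 21.9
eef_pos: [0.5058, -0.0617, 0.0137]
tcp_rot: [[-0.018, 0.0, -1.0], [1.0, 0.0, -0.018], [0.0, -1.0, -0.0]]
contact_force: [-1.7, 0.0, -0.7]
finger_gap: 0.009
```

View pics/z7.png

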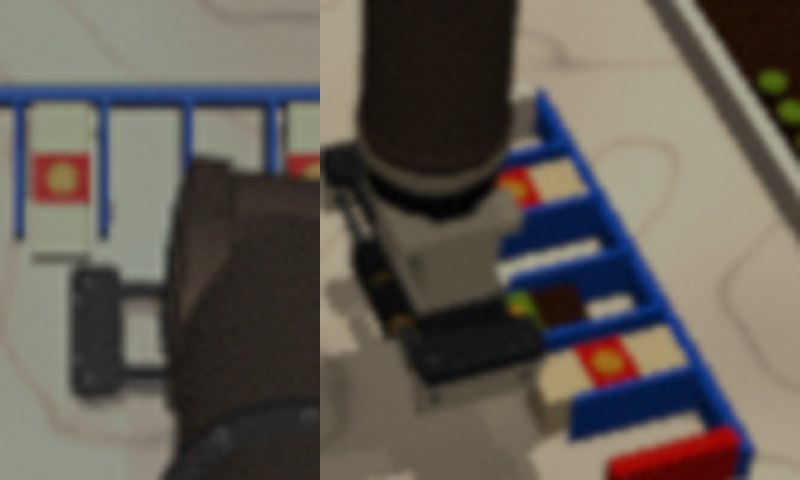

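```bash
python3 -m pendant '[[0,0,0,-3,0,0,0],[0,0,0,-7,0,0,0],[0,0,0,-11,0,0,0],[0,0,0,-15,0,0,0],[0,0,0,-19,0,0,0],[0,0,0,-23,0,0,0],[0,0,0,-27,0,0,0],[0,0,0,-31,0,0,0],[0,0,0,-34,0,0,0],[0,0,0,-36,0,0,0]]'
python3 -m pendant '[[0,0,0,-0.5,0,0,0],[0,0,0,-1,0,0,0],[0,0,0,-1.5,0,0,0],[0,0,0,-2,0,0,0],[0,0,0,-2.5,0,0,0],[0,0,0,-3,0,0,0],[0,0,0,-3.5,0,0,0],[0,0,0,-4,0,0,0],[0,0,0,-4,0,0,0],[0,0,0,-4,0,0,0]]'
```

```text
clock: 23.25
eef_pos: [0.5418, -0.0611, 0.0137]
tcp_rot: [[-0.018, -0.0, -1.0], [1.0, 0.0, -0.018], [0.0, -1.0, 0.0]]
contact_force: [-1.3, 0.2, 1.2]
finger_gap: 0.009
clock: 24.5
eef_pos: [0.5457, -0.061, 0.0138]
tcp_rot: [[-0.018, 0.0, -1.0], [1.0, 0.0, -0.018], [0.0, -1.0, -0.0]]
contact_force: [-0.3, -1.0, 0.1]
finger_gap: 0.008
```

```bash
python3 -m pendant '[[0,0,0,-0.5,0,0,0],[0,0,0,-1,0,0,0],[0,0,0,-1.4,0,0,0],[0,0,0,-1.8,0,0,0],[0,0,0,-2.2,0,0,0],[0,0,0,-2.5,0,0,0],[0,0,0,-2.8,0,0,0],[0,0,0,-3,0,0,0],[0,0,0,-3,0,0,0],[0,0,0,-3,0,0,0]]'
```

```text
clock: 25.75
eef_pos: [0.5476, -0.061, 0.0136]
tcp_rot: [[-0.018, -0.002, -1.0], [1.0, 0.0, -0.018], [0.0, -1.0, 0.002]]
contact_force: [-5.3, 0.0, 4.0]
finger_gap: 0.006
```

```bash
python3 -m pendant '[[0,0,0,-0.5,0,0,0],[0,0,0,-1,0,0,0],[0,0,0,-1,0,0,0],[0,0,0,-1,0,0,0],[0,0,0,-1,0,0,0],[0,0,0,-1,0,0,0],[0,0,0,-1,0,0,0],[0,0,0,-1,0,0,0],[0,0,0,-1,0,0,0],[0,0,0,-1,0,0,0]]'
```

```text
clock: 27.0
eef_pos: [0.5476, -0.061, 0.0134]
tcp_rot: [[-0.017, -0.003, -1.0], [1.0, 0.0, -0.017], [0.0, -1.0, 0.003]]
contact_force: [-7.5, 0.2, 6.8]
finger_gap: 0.004
```

Firm stop (position unchanged, force rising): home. Now back straight off, rise, and look.

```bash
python3 -m pendant '[[0,0,0,2,0,0,0],[0,0,0,6,0,0,0],[0,0,0,15,0,0,0],[0,0,0,28,0,0,0],[0,0,0,40,0,0,0],[0,0,-15,55,0,0,0],[0,0,-40,80,0,0,0],[0,0,-75,110,0,0,0],[0,0,-105,135,0,0,0],[0,0,-120,150,0,0,0]]'
python3 -m pendant '[[0,30,-120,0,0,0,0],[0,80,-120,0,0,0,0],[0,130,-120,0,0,0,0],[0,180,-120,0,0,0,0],[0,220,-120,0,0,0,0],[0,240,-120,0,0,0,0],[0,250,-120,0,0,0,0],[0,250,-120,0,0,0,0],[0,250,-120,0,0,0,0],[0,250,-120,0,0,0,0]]'
python3 - <<'E'
from h import *
for n in("top","side"):
    cv2.imwrite(f"pics/{n}8.png",cv2.cvtColor(get_image(n),cv2.COLOR_RGB2BGR))
a=cv2.imread("pics/top8.png")[150:230,275:385]; a=cv2.resize(a,None,fx=7,fy=7,interpolation=cv2.INTER_CUBIC)
b=cv2.imread("pics/side8.png")[170:285,290:410]; b=cv2.resize(b,None,fx=5,fy=5,interpolation=cv2.INTER_CUBIC)
cv2.imwrite("pics/t8z.png",a);cv2.imwrite("pics/s8z.png",b)
E
```

```text
clock: 28.25
eef_pos: [0.3981, -0.0637, 0.135]
tcp_rot: [[-0.017, 0.001, -1.0], [1.0, 0.0, -0.017], [0.0, -1.0, -0.001]]
contact_force: [0.1, 0.5, -0.5]
finger_gap: 0.005
clock: 29.5
eef_pos: [0.3953, 0.1854, 0.2537]
tcp_rot: [[-0.016, 0.0, -1.0], [1.0, -0.0, -0.016], [-0.0, -1.0, -0.0]]
contact_force: [0.2, 1.2, 0.7]
finger_gap: 0.004
```

View pics/t8z.png

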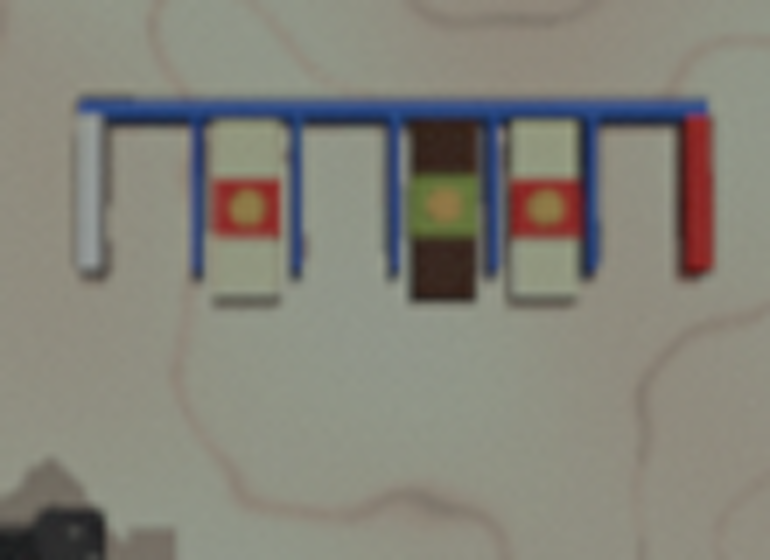

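View pics/s8z.png

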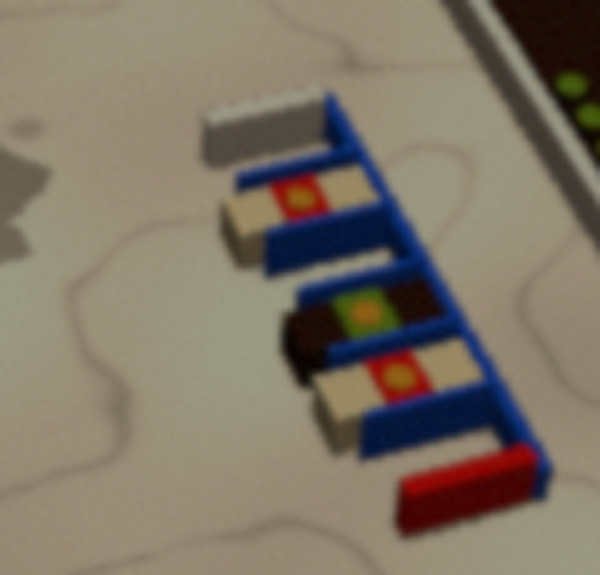

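View pics/top8.png

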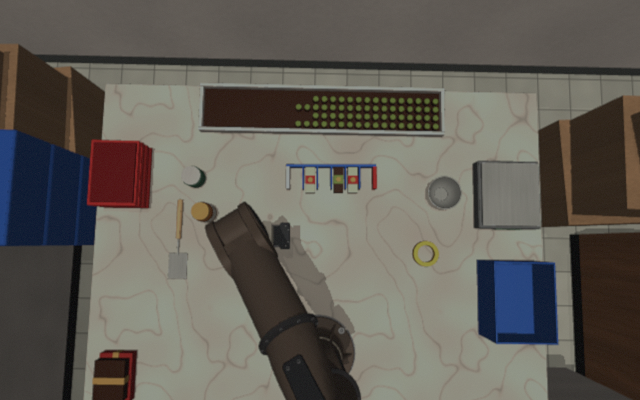

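```bash
python3 -c "
from station import r
print(r.finish_job())"
```

```text
the job is handed in; nothing more can be done
None
```

The brown carton is home in the third gap from the red end, and I handed the job in at about 29.5 s with the robot clear of everything.

- **Counting:** I touched the red end plate (18 N), then the first divider (13 N), then the second (12 N) with the closed fingertips. I lifted about 6 mm between touches rather than dragging across. I then paused over the third gap.
- **Pushing:** I straightened the carton and moved it sideways by closing the fingers on its sides where it lay on the bench. I then pushed it from behind with the closed fingers until it stopped. At the end its position did not change while the force rose from 5 to 7.5 N.
- **Last pictures:** The carton is flat and centred between the second and third dividers. Its back end lines up with the two cream cartons. Those cartons, the jar, bowl, tape, tin and spatula look unmoved.

**What disagreed:**
- The two cameras differed by about 5 mm in x. The fingertip's known position agreed better with the top camera, so I used that one.
- Just before the mouth of the gap the carton sat about 3 mm off to one side. I corrected that during the push.

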